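# Bring a rover wheel's valve to the top

### The arm

A 6-joint arm with a two-finger parallel gripper is mounted at the origin on the work surface. World frame = base frame: x ahead of the robot, y to its left, z up, the work surface at z = 0. Lengths are in m, angles in rad, forces in N, time in s.
With the tool pointing down it reaches from about 0.35 to 0.975 m from the base axis. Payload 4.9 kg.
Tool frame: the origin (TCP) lies at the very end of the fingers, on their centre line; the grasp point (between the pads) lies 19 mm behind it; x points along the fingers, y is the direction in which the jaws open and shut, and the axes are right-handed (so a half turn about x gives the same grasp; the last joint's range is limited). The gripper opens to 85 mm and grips with 20 to 120 N. Pads are 22 mm wide; open, the fingers measure 114 mm over their backs; the gripper's body (76 mm by 85 mm) begins 54 mm behind the grasp point. The pads swing forward as they close: fully open they stand 13 mm farther back than shut.
Start: joints at [-1.436, 0.053, 1.613, -0, 1.476, -0.119], TCP at [0.157, -0.605, 0.231] pointing down, gripper open.
Joint ranges: [-3.01, 3.01], [-1.01, 2.22], [0.06, 2.58], [-1.02, 4.17], [0.09, 2.62], [-3.14, 3.14]. Speed limits (rad/s): [2.57, 2.57, 3.14, 3.14, 3.14, 3.14].

### API

Orientations are given as a rotation vector (axis times angle).
In Python, from station import ctrl, get_image, calibration, finish_job, search_frame, cut_out, mark_of gives the robot as it stands. The module is installed in compiled form; this text tells all that it offers.
- The arm moves only by the tool arm_command, never from a script. Its argument "plan" is a list that holds one entry, the list of rows, each a list of 7 numbers: the shift along the tool's x, y, z in m, then the turn, a rotation vector about the tool's x, y, z in degrees, then the finger opening in m, from 0 to 0.0854. A call has 1 to 20 rows; each row shifts and turns the pose as measured when the row begins, along the tool's axes as they then stand; what a row does not reach is not made up. A row lasts 1/12 s, in which the tool goes at most 41.7 mm and 7.16 degrees, less where a joint would pass 70% of its speed; a pose out of reach is approached as far as the arm can. A call with a gripper value outside its range is refused whole. The fingers move at their own pace and stop on an object; "squeeze" is the grip in N (left out, the last holds). Time passes only in rows, so rows that do not move let the fingers close. It gives the time, the measured TCP pose, the force and the opening at its end, in the units of the state.
- ctrl.get_obs(): the state, without advancing time (a new reading comes with each control period).
- get_image(name): name is "scene" or "top" or "wrist"; returns the picture (400x640x3 uint8, red, green, blue); there is no depth.
- calibration(name): a dict with "fx", "fy", "cx", "cy" (pixels), "cam_to_world" (4x4, takes a point from camera to world coordinates); the wrist camera has in their place "hand_eye" (4x4, takes a point from camera to tool coordinates, whose origin is the TCP and whose axes are the tool frame's). Camera axes: x right, y down, z forward; pixel columns grow to the right and rows downward; lengths in m; the calibration is good to about 2 mm. A picture is of the moment at which its call begins: read the wrist's pose just before it. calibration takes no time and is no camera call.
- finish_job(): hands the job in, once; it reports no verdict.
Trained networks look in the newest picture that a camera, given by its name, has taken for a name from the list of things; names that differ only in an ending like _2 or _b are one class to them, and where a whole thing is asked for, a point or a joint stands for the part that bears it (a point fixed in the world has none). Each returns a list of dicts, best first, with "conf" (0 to 1); they miss things now and then, are a little off and sometimes report something else, mostly with a low value. They report only what shows in the picture. A call takes as long as a camera call.
- search_frame(camera, thing): "at" ([x, y, z] in m, in the coordinates of the camera as it stood for that picture, good to about 4 mm: the middle of the surface that is visible of it).
- cut_out(camera, thing): "mask" (400x640 bool, what is visible of it).
- mark_of(camera, thing): "at" ([x, y, z] in m, in the coordinates of the camera as it stood for that picture, good to about 4 mm: a listed point, or the origin of a listed thing).
The state is a dict: "t": time; "q": joint angles; "dq": joint speeds; "effort": joint torques, N m; "tool_pos": TCP position; "tool_rot": TCP orientation; "contact_force": force on the tool from outside, world axes, zero at the start; "wrist_torque": the same for the moment, N m; "opening": finger opening in m.
Only numpy, scipy, OpenCV 4.12 (cv2) and the standard library are available. Lean on these libraries where they do the work, as an engineer would, in place of code of your own. Each camera call takes 0.05 s, during which the arm holds its last target. There are 200 camera calls.

### The job

A spoked rover wheel hangs on a leaning bench stand: turn it gently, pushing with the fingertips on its spokes, one after another as it comes round, until its valve stem is at the very top of the wheel (twelve o'clock, straight above the hub as you face the wheel), and let go with the wheel at rest. Do not push on the valve stem, do not squeeze, strike or fling the wheel, and leave the spool, the jar and the motor where they stand.

Things in the scene. Friction and masses are not known exactly. Their poses are not given: they have to be found in the camera images.
- stand: Fixed grey stand, base plate 250 x 140 x 12 mm, post behind the hub. Origin on the table under the hub. x: level, the way the wheel faces (away from the robot); z up. In this frame the wheel's face normal (axle) is (0.707, 0, 0.707) and up the wheel (twelve o'clock) is (-0.707, 0, 0.707): it leans back 45 degrees, top edge nearest the robot.
- hub (a point): Hub centre on the axle, 160 mm above the table, in the wheel's mid plane; axes as stand. Black tyre: outer radius 151 mm, 42 mm thick; rim inner radius 98 mm; hub radius 26 mm, standing 24 mm in front of the mid plane. Between the spokes the wheel is open, with only the stand's 28 mm thick post behind the hub.
- spokes: Hub and five straight aluminium spokes 72 degrees apart, turning with the wheel: 14 mm wide, from the hub to the rim, front 12 mm before and back 4 mm behind the mid plane. Origin at the hub centre, z along the face normal, -x from the hub to the valve stem. Spokes lie 36, 108 and 180 degrees to either side of the valve stem.
- valve_cap (a point): Inner end of the valve stem: an 11 mm brass stem with a 14 mm brass cap that stands 38 mm in from the rim towards the hub, midway between two spokes. This point is 64 mm from the hub centre, 4 mm in front of the mid plane.
- valve: The valve stem as a body that turns with the wheel; origin at the hub centre, its -x axis points from the hub to the stem. Not to be pushed.
- wheel (a joint): Turn of the wheel: 0 (or any full turn, 6.283) with the valve stem at the very top; grows counterclockwise as seen facing the wheel's front (from the top towards the stand's -y side). Turns without end either way; friction of about 0.15 N m (2 N at mid spoke) stops it at once where it is left.
- spool: Loose steel solder spool, 56 mm in diameter, 45 mm high, standing; origin under its centre. Bystander.
- jar: Loose white flux jar, 40 mm in diameter, 55 mm high; origin under its centre. Bystander.
- motor: Loose dark brushless motor, 40 mm in diameter, 44 mm high with its shaft; origin under its centre. Bystander.

How it is judged:
By the outcome, as a careful person would: the job done as asked, in the order asked, and still so for the second after the job is handed in, with the robot touching nothing.
It also fails if it takes over 59 s, if anything falls off the work surface, if the arm or the gripper's body presses on something with over 40 N, if the wrist force passes 120 N, or if a joint passes its speed limit or range.

## Working session

There is one attempt and no reset: what is moved stays moved. The work goes in short steps, Python scripts to look and compute and a tool call to move; the robot and the scene stay as the last step left them, time stands still between calls to the robot, and variables do not carry over. Pictures are saved under pics/ and viewed, about 8 in all and at most 12, crops included, and the job is handed in when it is done.

Besides the shell and the picture viewer there is one more tool, called after "Emit:" as name(argument=value, ...), one argument or row to a line, values as JSON. arm_command: Moves the arm, as the interface text tells. Its arguments: {"type":"object","properties":{"plan":{"type":"array","items":{"type":"array","items":{"type":"array","items":{"type":"number"}}}},"squeeze":{"type":"number"}},"required":["plan"]}

```bash
mkdir -p pics
cat > h.py <<'E'
import numpy as np, cv2
from scipy.spatial.transform import Rotation as R
from station import ctrl, get_image, calibration, finish_job, search_frame, cut_out, mark_of
def c2w(cam):
    c=calibration(cam)
    if cam!='wrist': return np.array(c['cam_to_world'])
    o=ctrl.get_obs(); T=np.eye(4); T[:3,:3]=R.from_rotvec(o['tool_rot']).as_matrix(); T[:3,3]=o['tool_pos']
    return T@np.array(c['hand_eye'])
def w(cam,p): return (c2w(cam)@np.r_[p,1])[:3]
def save(cam,n):
    im=get_image(cam); cv2.imwrite(f'pics/{n}.png',im[:,:,::-1]); return im
def marks(cam,things):
    for t in things:
        for r in mark_of(cam,t)[:2]: print(cam,t,round(r['conf'],2),w(cam,r['at']).round(4))
E
python3 - <<'E'
from h import *
np.set_printoptions(suppress=True)
for c in ('scene','top'):
    save(c,c+'0'); marks(c,['stand','hub','valve_cap','spool','jar','motor'])
a=cv2.imread('pics/scene0.png');b=cv2.imread('pics/top0.png')
cv2.imwrite('pics/both.png',cv2.resize(np.vstack([a,b]),(480,600)))
o=ctrl.get_obs();print(o)
E
```

```text
scene stand 0.55 [ 0.5779 -0.0845 -0.0002]
scene hub 0.82 [ 0.5842 -0.0854  0.1595]
scene valve_cap 0.41 [ 0.6038 -0.1412  0.1333]
scene spool 0.61 [0.711  0.1092 0.0006]
scene jar 0.95 [ 0.5686 -0.3011  0.0008]
scene motor 0.92 [ 0.7786 -0.1169 -0.0059]
scene motor 0.51 [ 0.5779 -0.085  -0.0034]
top stand 0.89 [ 0.5787 -0.081   0.0031]
top hub 0.89 [ 0.5814 -0.0821  0.1605]
top hub 0.22 [ 0.776  -0.1103 -0.0037]
top valve_cap 0.61 [ 0.5984 -0.1378  0.1326]
top spool 0.81 [0.7143 0.1127 0.0009]
top jar 0.7 [ 0.5656 -0.3002 -0.0007]
top motor 0.64 [ 0.5979 -0.1405  0.1303]
top motor 0.47 [ 0.7786 -0.1119 -0.0024]
{'t': 0.7, 'q': array([-1.43601013,  0.05267185,  1.61288793, -0.00000443,  1.47598111,
       -0.11900353]), 'dq': array([-0.00030898,  0.00121484, -0.0000301 , -0.00026774, -0.00145241,
        0.00094991]), 'effort': array([ -0.00000615, -39.3551445 , -37.03700066,  -0.00014366,
         0.00034301,  -0.00000792]), 'tool_pos': array([ 0.15691725, -0.60497238,  0.23132826]), 'tool_rot': array([ 2.08621835,  0.26610705, -2.08622676]), 'contact_force': array([0.35744186, 0.16618104, 0.56972354]), 'wrist_torque': array([ 0.02300407, -0.00929946, -0.01585913]), 'opening': 0.08520770853023191}
```

View pics/scene0.png

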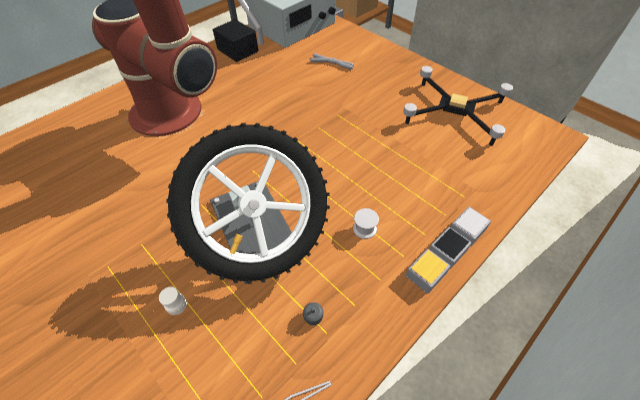

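View pics/top0.png

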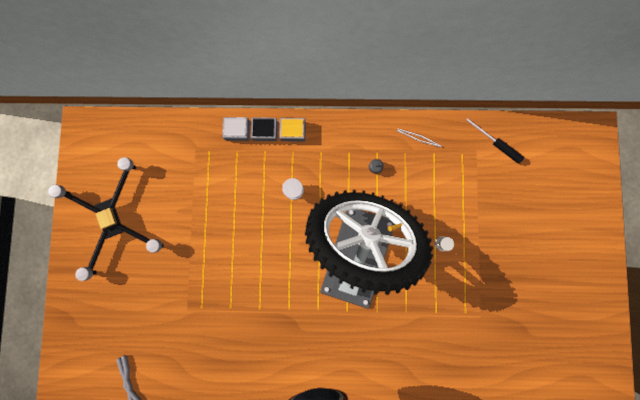

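The scene view shows the wheel with its hub near (253,205) and the brass stem lower left at (236,243). The top view shows the stand yawed, with the stem on the right at (400,228). Next I'll fit yaw and wheel angle from the masks.

```bash
cat > fit.py <<'E'
from h import *
from scipy.optimize import minimize
def axes(yaw):
    Z=R.from_euler('z',yaw).as_matrix(); s=.5**.5
    return Z@[s,0,s], Z@[-s,0,s], Z@[0,-1,0]   # n,u,l (l: theta=+90deg)
def proj(cam,P,T=None):
    c=calibration(cam); T=np.linalg.inv(c2w(cam) if T is None else T); p=P@T[:3,:3].T+T[:3,3]
    return np.c_[c['fx']*p[:,0]/p[:,2]+c['cx'],c['fy']*p[:,1]/p[:,2]+c['cy']]
def fill(polys,hull=False):
    m=np.zeros((400,640),np.uint8)
    for q in polys:
        q=(cv2.convexHull(q.astype(np.float32)) if hull else q.astype(np.float32))
        cv2.fillPoly(m,[np.round(q*16).astype(np.int32)],1,shift=4)
    return m>0
def iou(a,b): return (a&b).sum()/max(1,(a|b).sum())
def tyre(cam,hub,yaw):
    n,u,l=axes(yaw); a=np.linspace(0,2*np.pi,90)[:,None]
    c=np.cos(a)*u+np.sin(a)*l
    return fill([proj(cam,np.vstack([hub+.151*c+.021*n,hub+.151*c-.021*n]))],True)
def spokes(cam,hub,yaw,th):
    n,u,l=axes(yaw); P=[]
    for k in range(5):
        a=th+np.radians(36+72*k); d=np.cos(a)*u+np.sin(a)*l; e=-np.sin(a)*u+np.cos(a)*l
        P.append(proj(cam,np.array([hub+r*d+s*.007*e+z*n for r in(.02,.098) for s in(-1,1) for z in(.012,-.004)])))
    a=np.linspace(0,2*np.pi,40)[:,None]; c=.026*(np.cos(a)*u+np.sin(a)*l)
    P.append(proj(cam,np.vstack([hub+c+.024*n,hub+c-.004*n])))
    return fill(P,True)
def theta(hub,yaw,cams,guess):
    ms={c:cut_out(c,'spokes') for c in cams}; out={}
    g=np.radians(np.arange(guess-30,guess+30,.5))
    for c in cams:
        if not ms[c]: continue
        s=[iou(spokes(c,hub,yaw,t),ms[c][0]['mask']) for t in g]; i=int(np.argmax(s)); out[c]=(round(np.degrees(g[i]),1),round(s[i],3),round(ms[c][0]['conf'],2))
    return out
def capth(hub,yaw,cam):
    n,u,l=axes(yaw)
    for r in mark_of(cam,'valve_cap')[:1]:
        d=w(cam,r['at'])-hub; print(cam,'cap r',np.hypot(d@u,d@l).round(4),'n',(d@n).round(4),'th',np.degrees(np.arctan2(d@l,d@u)).round(1))
E
python3 - <<'E'
from fit import *
get_image('scene');get_image('top')
M={c:cut_out(c,'wheel') for c in('scene','top')}
for c in M:
    print(c,[(round(m['conf'],2),int(m['mask'].sum())) for m in M[c]])
hf=lambda m: fill([np.argwhere(m)[:,::-1]],True)
m={c:hf(M[c][0]['mask']) for c in M if M[c]}
for cs in (['scene'],['top'],['scene','top']):
    f=lambda p:-np.mean([iou(m[c],tyre(c,p[:3],p[3])) for c in cs])
    r=minimize(f,[.583,-.084,.16,-.28],method='Nelder-Mead',options=dict(initial_simplex=[[.583,-.084,.16,-.28],[.59,-.084,.16,-.28],[.583,-.078,.16,-.28],[.583,-.084,.166,-.28],[.583,-.084,.16,-.1]],xatol=1e-4,fatol=1e-4))
    print(cs,r.x.round(4),r.fun)
h=np.array([*r.x[:2],.16]);y=r.x[3]
print(theta(h,y,['scene','top'],131))
for c in m: capth(h,y,c)
o=ctrl.get_obs(); print(R.from_rotvec(o['tool_rot']).as_matrix().round(3))
E
```

```text
scene [(0.76, 14587)]
top [(0.6, 7429)]
['scene'] [ 0.5816 -0.0854  0.1635 -0.2055] -0.9908274412382955
['top'] [ 0.5796 -0.0874  0.1289 -0.2977] -0.9750049202912813
['scene', 'top'] [ 0.5777 -0.0854  0.1564 -0.3524] -0.969921440907844
{'scene': (np.float64(138.0), np.float64(0.856), 0.88), 'top': (np.float64(139.5), np.float64(0.795), 0.62)}
scene cap r 0.0646 n 0.0071 th 138.4
top cap r 0.0618 n 0.0077 th 139.2
[[ 0.     0.251 -0.968]
 [-0.    -0.968 -0.251]
 [-1.     0.    -0.   ]]
```

Run:
```python
from fit import *
get_image('scene');get_image('top')
hf=lambda m: fill([np.argwhere(m)[:,::-1]],True)
for c in('scene','top'):
    W=hf(cut_out(c,'wheel')[0]['mask']); S=cut_out(c,'spokes')[0]['mask']
    f=lambda p:-iou(W,tyre(c,np.r_[p[:2],.16],p[2]))-iou(S,spokes(c,np.r_[p[:2],.16],p[2],p[3]))
    best=None
    for y0 in(-.2,-.3,-.4):
        x0=np.array([.582,-.084,y0,2.35]); sx=np.vstack([x0]+[x0+d for d in np.diag([.006,.006,.1,.1])])
        r=minimize(f,x0,method='Nelder-Mead',options=dict(initial_simplex=sx,xatol=1e-4,fatol=1e-4)); print(c,r.x.round(4),np.degrees(r.x[3]).round(1),round(r.fun,3))
```

```text
scene [ 0.5806 -0.0851 -0.1502  2.2643] 129.7 -1.815
scene [ 0.5798 -0.0844 -0.2682  2.3527] 134.8 -1.857Traceback (most recent call last):
  File "<stdin>", line 10, in <module>
    res = _minimize_neldermead(fun, x0, args, callback, bounds=bounds,
                               **options)
    fxr = func(xr)
    fx = function(np.copy(x), *(wrapper_args + args))
  File "<stdin>", line 6, in <lambda>
  File "fit.py", line 24, in spokes
    P.append(proj(cam,np.array([hub+r*d+s*.007*e+z*n for r in(.02,.098) for s in(-1,1) for z in(.012,-.004)])))
             ~~~~^^^^^^^^^^^^^^^^^^^^^^^^^^^^^^^^^^^^^^^^^^^^^^^^^^^^^^^^^^^^^^^^^^^^^^^^^^^^^^^^^^^^^^^^^^^^^
  File "fit.py", line 7, in proj
    c=calibration(cam); T=np.linalg.inv(c2w(cam) if T is None else T); p=P@T[:3,:3].T+T[:3,3]
                                        ~~~^^^^^
  File "h.py", line 5, in c2w
    c=calibration(cam)
ValueError: time passes only in moves, steps and waits
```

```bash
python3 - <<'E'
s=open('h.py').read().replace("def c2w","import functools\n_cal=calibration\ncalibration=functools.cache(lambda n:_cal(n))\ndef c2w",1)
open('h.py','w').write(s)
E
python3 - <<'E'
from fit import *
get_image('scene');get_image('top')
hf=lambda m: fill([np.argwhere(m)[:,::-1]],True)
D={c:(hf(cut_out(c,'wheel')[0]['mask']),cut_out(c,'spokes')[0]['mask'],cut_out(c,'stand')[0]['mask']) for c in('scene','top')}
np.savez('m0.npz',**{c+str(i):D[c][i] for c in D for i in range(3)})
def f(p,cs):
    t=0
    for i,c in enumerate(cs):
        h=np.r_[p[2+2*i:4+2*i],.16]; t-=iou(D[c][0],tyre(c,h,p[0]))+iou(D[c][1],spokes(c,h,p[0],p[1]))
    return t
for cs in(['scene'],['top'],['scene','top']):
    for y0 in(-.22,-.34):
        x0=np.array([y0,2.35]+[.582,-.084]*len(cs)); sx=np.vstack([x0]+[x0+d for d in np.diag([.08,.08]+[.006,.006]*len(cs))])
        r=minimize(f,x0,args=(cs,),method='Nelder-Mead',options=dict(initial_simplex=sx,xatol=1e-4,fatol=1e-4)); print(cs,r.x.round(4),np.degrees(r.x[:2]).round(1),round(r.fun,3))
E
```

```text
['scene'] [-0.1912  2.3009  0.5801 -0.0858] [-11.  131.8] -1.824
['scene'] [-0.3143  2.3859  0.5798 -0.0847] [-18.  136.7] -1.847
['top'] [-0.292   2.3613  0.5797 -0.0852] [-16.7 135.3] -1.814
['top'] [-0.3216  2.3942  0.5797 -0.0849] [-18.4 137.2] -1.817
['scene', 'top'] [-0.2718  2.3486  0.5813 -0.0853  0.5803 -0.0844] [-15.6 134.6] -3.628
['scene', 'top'] [-0.327   2.3952  0.5795 -0.085   0.582  -0.0829] [-18.7 137.2] -3.621
```

Run:
```python
import cv2
a=cv2.imread('pics/top0.png')[180:320,290:450]; cv2.imwrite('pics/c1.png',cv2.resize(a,None,fx=4,fy=4,interpolation=cv2.INTER_CUBIC))
```

```text
(no output)
```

View pics/c1.png

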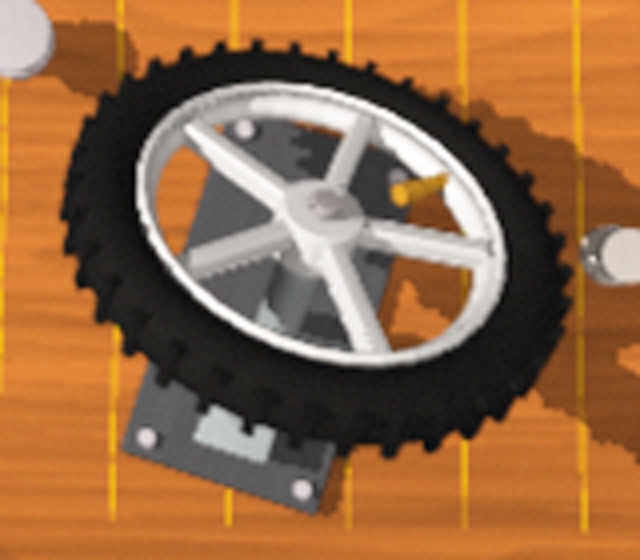

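The crop shows all four base plate bolts: (147,437), (302,489), (246,129) and (397,180). They give a direct measure of the stand's yaw.

Run:
```python
from fit import *
c=calibration('top');T=c2w('top'); P=[]
for x,y in [(147,437),(302,489),(246,129),(397,180),(123,452),(318,514)]:
    d=T[:3,:3]@[((x-1.5)/4+290-c['cx'])/c['fx'],((y-1.5)/4+180-c['cy'])/c['fy'],1]; o=T[:3,3]
    P.append((o+d*(.015-o[2])/d[2])[:2])
P=np.array(P);print(P.round(4), P[:4].mean(0))
A=lambda v:np.degrees(np.arctan2(v[1],v[0])).round(1)
print(A(P[2]-P[0]),A(P[3]-P[1]),A(P[0]-P[1])-90,A(P[2]-P[3])-90,A(P[4]-P[5])-90)
```

```text
[[ 0.4381  0.0166]
 [ 0.4057 -0.0884]
 [ 0.6482 -0.0485]
 [ 0.6147 -0.1524]
 [ 0.4278  0.0327]
 [ 0.3895 -0.0992]] [ 0.52669318 -0.06817638]
-17.2 -17.0 -17.200000000000003 -17.900000000000006 -16.200000000000003
```

Emit:
arm_command(
  plan=[
    [[-0.04,0,0,6.3,0,0,0],[-0.04,0,0,6.3,0,0,0],[-0.04,0,0,6.3,0,0,0],[-0.04,0,0,6.3,0,0,0],[-0.04,0,0,6.3,0,0,0],[0,-0.04,0,0,0,0,0],[0,-0.04,0,0,0,0,0],[0,-0.04,0,0,0,0,0],[0,-0.04,0,0,0,0,0],[0,-0.04,0,0,0,0,0],[0,0,-0.04,0,0,0,0],[0,0,-0.04,0,0,0,0],[0,0,-0.04,0,0,0,0],[0,0,-0.04,0,0,0,0],[0,0,-0.04,0,0,0,0]],
  ],
  squeeze=20,
)

```text
t: 2.95
tool_pos: [0.4107, -0.4672, 0.4476]
tool_rot: [-2.052, 0.353, 2.034]
contact_force: [0.4, -1.1, 0.2]
opening: 0.0
```

```bash
cat > go.py <<'E'
from fit import *
HUB=np.array([.581,-.0845,.16]); YAW=np.radians(-17.2); N,U,L=axes(YAW)
def pt(a,r=.064,z=0): a=np.radians(a); return HUB+r*(np.cos(a)*U+np.sin(a)*L)+z*N
def tgt(tilt):
    zh=np.array([-np.cos(YAW),-np.sin(YAW),0]); t=np.radians(tilt)
    x=np.cos(t)*np.array([0,0,-1])+np.sin(t)*zh; y=L; return np.c_[x,y,np.cross(x,y)]
def rel(p,Rt):
    o=ctrl.get_obs(); A=R.from_rotvec(o['tool_rot']).as_matrix()
    d=np.array(p)-o['tool_pos']
    print('shift now mm',(A.T@d*1e3).round(1),'turn deg',np.degrees(R.from_matrix(A.T@Rt).as_rotvec()).round(1),'shift in tgt mm',(Rt.T@d*1e3).round(1))
def st():
    o=ctrl.get_obs(); d=o['tool_pos']-HUB; print('t',round(o['t'],2),'pos',o['tool_pos'].round(4),'polar r',np.hypot(d@U,d@L).round(4),'ang',np.degrees(np.arctan2(d@L,d@U)).round(1),'n',(d@N).round(4),'q',o['q'].round(2),'F',o['contact_force'].round(1),'op',round(o['opening'],4))
E
python3 -c "
from go import *
st(); rel(pt(64,z=.15),tgt(35))"
```

```text
t 2.95 pos [ 0.4107 -0.4672  0.4476] polar r 0.4794 ang 60.2 n 0.1683 q [-0.97  0.    1.31  0.    1.82  0.94] F [ 0.4 -1.1  0.2] op 0.0
shift now mm [ 160.8 -363.8 -121.7] turn deg [ -2.  -35.5   0.3] shift in tgt mm [  54.6 -358.4 -203.9]
```

Emit:
arm_command(
  plan=[
    [[0,-0.036,0,0,-7,0,0],[0,-0.036,0,0,-7,0,0],[0,-0.036,0,0,-7,0,0],[0,-0.036,0,0,-7,0,0],[0,-0.036,0,0,-7,0,0],[0,-0.03,-0.03,0,0,0,0],[0,-0.03,-0.03,0,0,0,0],[0,-0.03,-0.03,0,0,0,0],[0,-0.03,-0.03,0,0,0,0],[0,-0.03,-0.03,0,0,0,0],[0,-0.03,-0.03,0,0,0,0]],
  ],
)

```text
t: 3.87
tool_pos: [0.6685, -0.176, 0.344]
tool_rot: [-1.298, 0.241, 2.524]
contact_force: [-0.5, 0.7, 0.2]
opening: 0.0003
```

```bash
python3 -c "
from go import *
st(); rel(pt(64,z=.08),tgt(35)); save('wrist','w1');capth(HUB,YAW,'wrist')
marks('wrist',['hub','valve_cap'])
print(theta(HUB,YAW,['wrist'],136))"
```

```text
t 3.87 pos [ 0.6685 -0.176   0.344 ] polar r 0.0805 ang 49.9 n 0.2084 q [-0.36  0.58  0.88 -0.03  2.31  1.55] F [-0.5  0.7  0.2] op 0.0003
shift now mm [130.6  -2.8  -2. ] turn deg [-2.3  0.4  0.6] shift in tgt mm [130.5  -4.   -1.2]
wrist cap r 0.0629 n -0.0036 th 141.6
wrist hub 0.76 [ 0.5801 -0.0793  0.1573]
wrist hub 0.38 [ 0.7023  0.1176 -0.0037]
wrist valve_cap 0.91 [ 0.5994 -0.1349  0.1282]
{'wrist': (np.float64(136.0), np.float64(0.773), 0.95)}
```

View pics/w1.png

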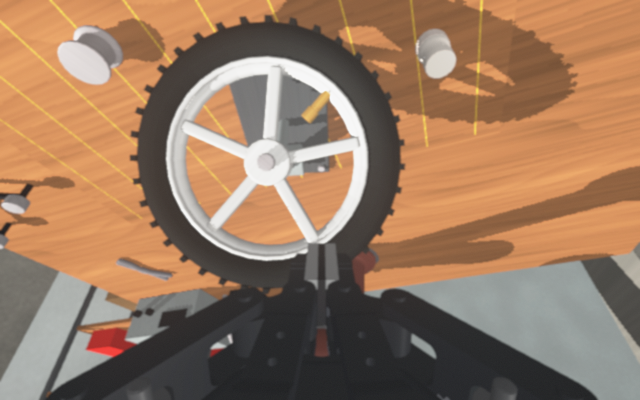

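The wrist view matches the fit. The stem is upper right at (315,107), and spoke A at (298,215) has a free gap to its right. I'll descend there in two steps.

Emit:
arm_command(
  plan=[
    [[0.026,0,0,-0.5,0,0,0],[0.026,0,0,-0.5,0,0,0],[0.026,-0.001,0,-0.5,0,0,0],[0.026,-0.001,0,-0.5,0,0,0],[0.026,-0.001,-0.001,0,0,0,0],[0,0,0,0,0,0,0]],
  ],
)

```text
t: 4.62
tool_pos: [0.5933, -0.1585, 0.2501]
tool_rot: [-1.341, 0.212, 2.515]
contact_force: [-0.7, 0.9, -1.5]
opening: 0.0003
```

```bash
python3 -c "
from go import *
st(); rel(pt(64,z=-.008),tgt(35))
for a in (64,45,28,10,-8,-26): print(a,(tgt(35).T@(pt(a)-pt(64))*1e3).round(1))"
```

```text
t 4.62 pos [ 0.5933 -0.1585  0.2501] polar r 0.0781 ang 59.2 n 0.0875 q [-0.37  0.4   1.26 -0.03  2.07  1.51] F [-0.7  0.9 -1.5] op 0.0003
shift now mm [96.1 -8.2  6.9] turn deg [-0.8 -1.1  0.8] shift in tgt mm [96.1 -9.6  4.9]
64 [0. 0. 0.]
45 [ -3.  -12.3  16.9]
28 [ -4.9 -27.5  28. ]
10 [ -6.1 -46.4  34.4]
-8 [ -6.1 -66.4  34.8]
-26 [ -5.1 -85.6  29. ]
```

Emit:
arm_command(
  plan=[
    [[0.016,-0.0015,0.001,0,0,0,0],[0.016,-0.0015,0.001,0,0,0,0],[0.016,-0.0015,0.001,0,0,0,0],[0.016,-0.0015,0.001,0,0,0,0],[0.016,-0.0015,0.001,0,0,0,0],[0.016,-0.0015,0.001,0,0,0,0],[0,0,0,0,0,0,0]],
  ],
)

```text
t: 5.2
tool_pos: [0.5441, -0.1412, 0.1935]
tool_rot: [-1.381, 0.232, 2.484]
contact_force: [-0.6, -0.6, 0.1]
opening: -0.0
```

```bash
python3 -c "
from go import *
st(); rel(pt(64,z=-.008),tgt(35)); save('wrist','w2')"
```

```text
t 5.2 pos [ 0.5441 -0.1412  0.1935] polar r 0.0747 ang 60.6 n 0.0106 q [-0.37  0.3   1.47 -0.02  1.93  1.53] F [-0.6 -0.6  0.1] op -0.0
shift now mm [20.2 -7.3 -4. ] turn deg [-1.5 -3.1  1. ] shift in tgt mm [19.9 -7.6 -5.3]
```

View pics/w2.png

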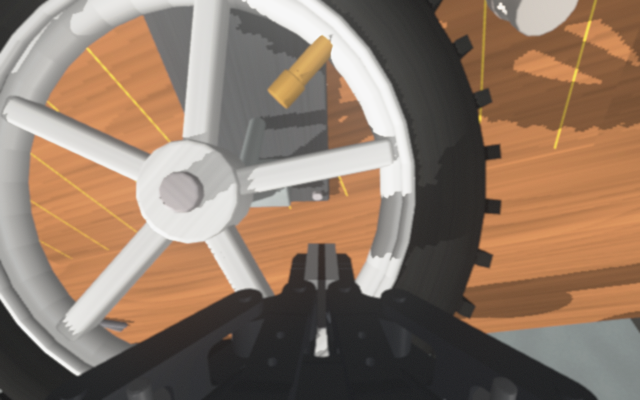

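The fingertip at (322,250) is in the free gap between spoke A and the next spoke. The stem, near (300,75), is clear of it.

Emit:
arm_command(
  plan=[
    [[0.01,-0.003,-0.003,-0.5,-1,0.3,0],[0.01,-0.003,-0.003,-0.5,-1,0.3,0],[0.005,-0.002,-0.001,-0.5,-1,0.3,0],[0,0,0,0,0,0,0]],
  ],
)

```text
t: 5.58
tool_pos: [0.545, -0.1347, 0.1762]
tool_rot: [-1.343, 0.204, 2.535]
contact_force: [-0.3, 0.5, 0.7]
opening: 0.0
```

```bash
python3 -c "
from go import *
st(); rel(pt(64,z=-.008),tgt(35))"
```

```text
t 5.58 pos [ 0.545  -0.1347  0.1762] polar r 0.0638 ang 66.6 n -0.0023 q [-0.36  0.34  1.46 -0.03  1.94  1.51] F [-0.3  0.5  0.7] op 0.0
shift now mm [ 5.1 -1.1  3.8] turn deg [-0.1 -0.8  0. ] shift in tgt mm [ 5.1 -1.1  3.7]
```

Emit:
arm_command(
  plan=[
    [[0.002,-0.005,0.006,0,0,0,0],[0.001,-0.005,0.006,0,0,0,0],[0.001,-0.005,0.006,0,0,0,0],[0,-0.006,0.005,0,0,0,0],[0,-0.006,0.004,0,0,0,0],[0,-0.006,0.004,0,0,0,0]],
  ],
)

```text
t: 6.08
tool_pos: [0.5292, -0.0948, 0.1905]
tool_rot: [-1.353, 0.214, 2.532]
contact_force: [0.8, -2.8, -1.4]
opening: -0.0003
```

```bash
python3 -c "
from go import *
st()
for a in (28,10,-8,-26): rel(pt(a,z=-.007),tgt(35))"
```

```text
t 6.08 pos [ 0.5292 -0.0948  0.1905] polar r 0.0599 ang 24.9 n -0.0112 q [-0.31  0.27  1.52 -0.01  1.94  1.56] F [ 0.8 -2.8 -1.4] op -0.0003
shift now mm [-4.6  4.9  1.3] turn deg [-0.3 -1.3 -0.2] shift in tgt mm [-4.6  4.9  1.4]
shift now mm [ -5.9 -14.    7.7] turn deg [-0.3 -1.3 -0.2] shift in tgt mm [ -5.7 -14.1   7.8]
shift now mm [ -6.1 -34.    8.2] turn deg [-0.3 -1.3 -0.2] shift in tgt mm [ -5.8 -34.1   8.2]
shift now mm [ -5.  -53.2   2.5] turn deg [-0.3 -1.3 -0.2] shift in tgt mm [ -4.7 -53.2   2.4]
```

Contact is made at about 3 N, so I'll continue the sweep.

Emit:
arm_command(
  plan=[
    [[-0.002,-0.006,0.003,0,0,0,0],[-0.002,-0.006,0.003,0,0,0,0],[-0.001,-0.006,0.002,0,0,0,0],[-0.001,-0.006,0.001,0,0,0,0],[0,-0.006,0,0,-0.5,0,0],[0,-0.006,-0.001,0,-0.5,0,0],[0,-0.006,-0.002,0,0,0,0],[0,-0.006,-0.002,0,0,0,0]],
  ],
)

```text
t: 6.75
tool_pos: [0.5425, -0.0439, 0.1994]
tool_rot: [-1.324, 0.213, 2.548]
contact_force: [-0.7, -2.9, -0.2]
opening: 0.0001
```

```bash
python3 -c "
from go import *
st(); get_image('scene'); get_image('top'); print(theta(HUB,YAW,['scene','top'],72)); capth(HUB,YAW,'scene'); capth(HUB,YAW,'top')
for a in (-26,-40): rel(pt(a,z=-.007),tgt(35))"
```

```text
t 6.75 pos [ 0.5425 -0.0439  0.1994] polar r 0.0682 ang -23.7 n -0.0067 q [-0.23  0.29  1.49  0.03  1.97  1.64] F [-0.7 -2.9 -0.2] op 0.0001
{'scene': (np.float64(66.5), np.float64(0.784), 0.69), 'top': (np.float64(65.0), np.float64(0.016), 0.54)}
scene cap r 0.062 n 0.0033 th 66.2
shift now mm [ 1.4 -1.2 -4.9] turn deg [-0.3 -0.1 -0.4] shift in tgt mm [ 1.4 -1.1 -4.9]
shift now mm [  2.8 -14.3 -13.2] turn deg [-0.3 -0.1 -0.4] shift in tgt mm [  2.8 -14.2 -13.3]
```

Emit:
arm_command(
  plan=[
    [[0,0.005,-0.003,0,0,0,0],[0,0.003,-0.002,0,0,0,0],[-0.02,0,0,0,0,0,0],[-0.025,0,-0.002,0,0,0,0],[-0.025,0,-0.002,0,0,0,0],[0,0,0,0,0,0,0]],
  ],
)

```text
t: 7.55
tool_pos: [0.585, -0.0683, 0.2516]
tool_rot: [-1.318, 0.212, 2.548]
contact_force: [-0.3, -0.7, 1.5]
opening: 0.0003
```

```bash
python3 -c "
from go import *
st(); rel(pt(136,z=.06),tgt(35));rel(pt(136,z=-.007),tgt(35))"
```

```text
t 7.55 pos [ 0.585  -0.0683  0.2516] polar r 0.0676 ang -14.3 n 0.0641 q [-0.25  0.35  1.32  0.03  2.08  1.63] F [-0.3 -0.7  1.5] op 0.0003
shift now mm [  23.2   60.2 -109.7] turn deg [-0.4  0.2 -0.3] shift in tgt mm [  23.4   61.1 -109.1]
shift now mm [ 89.2  60.  -98.3] turn deg [-0.4  0.2 -0.3] shift in tgt mm [ 89.4  61.1 -97.5]
```

Emit:
arm_command(
  plan=[
    [[0,0.018,-0.025,0,0,0,0],[0,0.018,-0.027,0,0,0,0],[0.005,0.015,-0.028,0,0,0,0],[0.01,0.008,-0.028,0,0,0,0],[0.01,0.004,-0.01,0,0,0,0],[0,0,0,0,0,0,0]],
  ],
)

```text
t: 8.05
tool_pos: [0.6457, -0.1583, 0.1602]
tool_rot: [-1.324, 0.211, 2.544]
contact_force: [0.7, 0.1, -0.3]
opening: -0.0001
```

```bash
python3 -c "
from go import *
st(); rel(pt(138,z=-.007),tgt(35)); save('wrist','w3');capth(HUB,YAW,'wrist'); print(theta(HUB,YAW,['wrist'],66))
get_image('scene'); print(theta(HUB,YAW,['scene'],66)); "
```

```text
t 8.05 pos [ 0.6457 -0.1583  0.1602] polar r 0.0782 ang 139.0 n 0.0593 q [-0.34  0.59  1.16 -0.03  2.    1.53] F [ 0.7  0.1 -0.3] op -0.0001
shift now mm [63.3 -8.6 22.9] turn deg [-0.4 -0.  -0.2] shift in tgt mm [63.3 -8.5 22.8]
{'wrist': (np.float64(66.5), np.float64(0.336), 0.57)}
{'scene': (np.float64(63.5), np.float64(0.353), 0.92)}
```

View pics/w3.png

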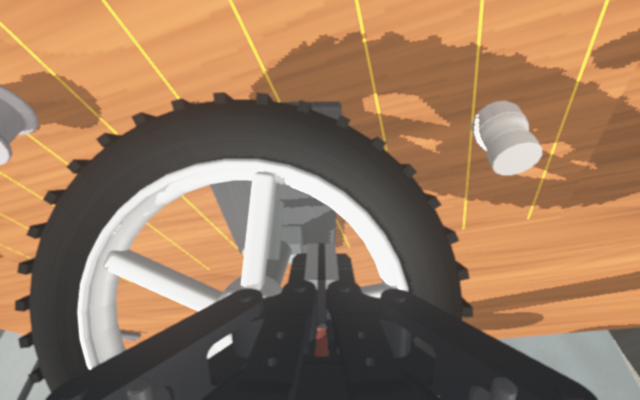

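The fingertip at (322,260) is over the free gap between the spoke at (260,230) and spoke B, partly hidden to the right at (365,290). I'll insert there.

Emit:
arm_command(
  plan=[
    [[0.01,-0.004,0.009,0,0,0,0],[0.014,-0.003,0.007,0,0,0,0],[0.014,-0.002,0.004,0,0,0,0],[0.014,-0.001,0.003,0,0,0,0],[0.012,0,0.002,0,0,0,0],[0.003,0,0,0,0,0,0],[0,0,0,0,0,0,0]],
  ],
)

```text
t: 8.88
tool_pos: [0.5969, -0.1255, 0.1388]
tool_rot: [-1.369, 0.211, 2.531]
contact_force: [-0.3, 0.4, 0.0]
opening: -0.0003
```

```bash
python3 -c "
from go import *
st()
for a in (138,120,105,90,75,60,54): rel(pt(a,z=-.007),tgt(35))"
```

```text
t 8.88 pos [ 0.5969 -0.1255  0.1388] polar r 0.0486 ang 134.9 n 0.0043 q [-0.32  0.47  1.36 -0.02  1.89  1.55] F [-0.3  0.4  0. ] op -0.0003
shift now mm [ 13.9   8.3 -10.6] turn deg [ 0.1 -1.9 -0.5] shift in tgt mm [ 13.4   8.4 -11.1]
shift now mm [10.8 20.9  4.6] turn deg [ 0.1 -1.9 -0.5] shift in tgt mm [10.7 21.   4.2]
shift now mm [ 7.6 27.3 19.7] turn deg [ 0.1 -1.9 -0.5] shift in tgt mm [ 8.1 27.4 19.4]
shift now mm [ 4.2 29.5 35.9] turn deg [ 0.1 -1.9 -0.5] shift in tgt mm [ 5.2 29.6 35.7]
shift now mm [ 0.8 27.3 52.1] turn deg [ 0.1 -1.9 -0.5] shift in tgt mm [ 2.3 27.4 52. ]
shift now mm [-2.4 21.  67.2] turn deg [ 0.1 -1.9 -0.5] shift in tgt mm [-0.4 21.  67.3]
shift now mm [-3.6 17.3 72.7] turn deg [ 0.1 -1.9 -0.5] shift in tgt mm [-1.3 17.4 72.8]
```

Emit:
arm_command(
  plan=[
    [[0.004,0.006,-0.003,0,-0.6,0,0],[0.005,0.006,-0.002,0,-0.6,0,0],[0.003,0.003,0.002,0,-0.6,0,0],[0,0.005,0.005,0,0,0,0],[0,0.004,0.006,0,0,0,0],[0,0.003,0.006,0,0,0,0],[0,0.002,0.007,0,0,0,0],[-0.001,0.001,0.007,0,0,0,0]],
  ],
)

```text
t: 9.55
tool_pos: [0.5631, -0.1482, 0.1486]
tool_rot: [-1.343, 0.202, 2.542]
contact_force: [2.7, 0.5, -1.3]
opening: 0.0
```

```bash
python3 -c "
from go import *
st()
for a in (90,75,60,54): rel(pt(a,z=-.007),tgt(35))"
```

```text
t 9.55 pos [ 0.5631 -0.1482  0.1486] polar r 0.0668 ang 98.0 n -0.0068 q [-0.37  0.41  1.42 -0.04  1.91  1.5 ] F [ 2.7  0.5 -1.3] op 0.0
shift now mm [-1.6 -2.2  9.2] turn deg [ 0.2 -0.7 -0.3] shift in tgt mm [-1.5 -2.2  9.2]
shift now mm [-4.7 -4.4 25.5] turn deg [ 0.2 -0.7 -0.3] shift in tgt mm [-4.3 -4.3 25.6]
shift now mm [ -7.6 -10.8  40.6] turn deg [ 0.2 -0.7 -0.3] shift in tgt mm [ -7.  -10.7  40.8]
shift now mm [ -8.6 -14.5  46.1] turn deg [ 0.2 -0.7 -0.3] shift in tgt mm [ -8.  -14.4  46.3]
```

Emit:
arm_command(
  plan=[
    [[-0.001,-0.001,0.007,0,0,0,0],[-0.001,-0.001,0.007,0,0,0,0],[-0.001,-0.001,0.007,0,0,0,0],[-0.001,-0.002,0.006,0,0,0,0],[-0.001,-0.003,0.005,0,0,0,0],[0,0,0,0,0,0,0]],
  ],
)

```text
t: 10.05
tool_pos: [0.5397, -0.1332, 0.1754]
tool_rot: [-1.347, 0.207, 2.541]
contact_force: [0.7, -0.5, 0.9]
opening: -0.0003
```

```bash
python3 -c "
from go import *
st(); get_image('scene'); get_image('top'); print(theta(HUB,YAW,['scene','top'],8)); capth(HUB,YAW,'scene'); capth(HUB,YAW,'top')
for a in (60,54,52): rel(pt(a,z=-.007),tgt(35))"
```

```text
t 10.05 pos [ 0.5397 -0.1332  0.1754] polar r 0.0654 ang 64.0 n -0.0068 q [-0.36  0.33  1.48 -0.04  1.93  1.51] F [ 0.7 -0.5  0.9] op -0.0003
{'scene': (np.float64(4.0), np.float64(0.58), 0.97), 'top': (np.float64(5.0), np.float64(0.513), 0.82)}
shift now mm [-1.6 -3.8  4.8] turn deg [ 0.  -0.9 -0.4] shift in tgt mm [-1.5 -3.8  4.8]
shift now mm [-2.6 -7.4 10.3] turn deg [ 0.  -0.9 -0.4] shift in tgt mm [-2.4 -7.4 10.4]
shift now mm [-3.  -8.8 12.1] turn deg [ 0.  -0.9 -0.4] shift in tgt mm [-2.8 -8.8 12.1]
```

Valve is now roughly 4–8°, but the gripper is blocking the view. I'll back off, lift and measure it cleanly before the last nudge.

Emit:
arm_command(
  plan=[
    [[0,0.003,-0.006,0,0,0,0],[0,0.003,-0.004,0,0,0,0],[-0.02,0,0,0,0,0,0],[-0.025,0,0,0,0,0,0],[-0.03,0,-0.002,0,0,0,0],[-0.035,0,-0.002,0,0,0,0],[-0.035,0,-0.002,0,0,0,0],[-0.035,0,-0.002,0,0,0,0],[-0.035,0,-0.002,0,0,0,0],[0,0,0,0,0,0,0]],
  ],
)

```text
t: 11.18
tool_pos: [0.6742, -0.1841, 0.3351]
tool_rot: [-1.319, 0.204, 2.55]
contact_force: [-0.3, -0.8, 0.9]
opening: 0.0002
```

```bash
python3 -c "
from go import *
st(); save('scene','s4'); save('top','t4'); save('wrist','w4')
print(theta(HUB,YAW,['scene','top','wrist'],6))
for c in('scene','top','wrist'): capth(HUB,YAW,c);marks(c,['hub'])
rel(pt(75,z=-.007),tgt(35))"
```

```text
t 11.18 pos [ 0.6742 -0.1841  0.3351] polar r 0.0786 ang 59.4 n 0.2076 q [-0.36  0.6   0.86 -0.05  2.3   1.49] F [-0.3 -0.8  0.9] op 0.0002
{'scene': (np.float64(3.0), np.float64(0.12), 0.76), 'top': (np.float64(5.0), np.float64(0.658), 0.9), 'wrist': (np.float64(4.5), np.float64(0.832), 0.93)}
scene hub 0.23 [ 0.7819 -0.1172 -0.004 ]
top cap r 0.0666 n 0.0061 th 4.2
top hub 0.84 [ 0.5824 -0.0839  0.1583]
wrist cap r 0.064 n -0.0008 th -0.7
wrist hub 0.77 [ 0.5788 -0.0799  0.1607]
shift now mm [209.   -5.9  10.7] turn deg [-0.   0.8 -0.2] shift in tgt mm [208.8  -5.   13.7]
```

View pics/w4.png

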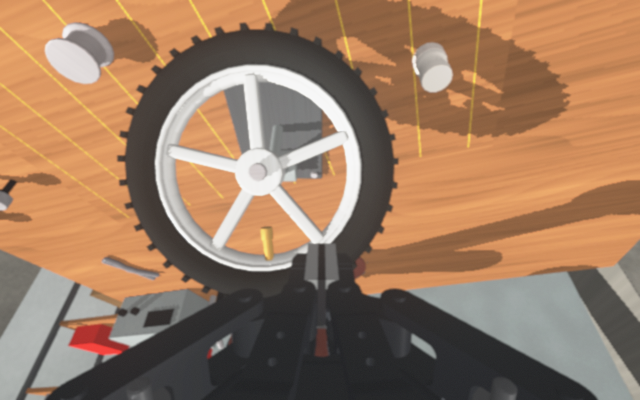

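The stem at (267,243) is nearly at the top, hub at (258,170). I'll fit the angle with a free hub offset, so calibration bias drops out.

```bash
cat >> go.py <<'E'
def fine(cams,g=5):
    for c in cams:
        m=cut_out(c,'spokes')
        if not m: continue
        m=m[0]['mask']
        f=lambda p:-iou(m,spokes(c,HUB+p[0]*U+p[1]*L,YAW,p[2]))
        x0=np.array([0,0,np.radians(g)]); sx=np.vstack([x0]+[x0+d for d in np.diag([.005,.005,.1])])
        r=minimize(f,x0,method='Nelder-Mead',options=dict(initial_simplex=sx,xatol=1e-4,fatol=1e-4))
        h=HUB+r.x[0]*U+r.x[1]*L; print(c,'off mm',(r.x[:2]*1e3).round(1),'th',np.degrees(r.x[2]).round(1),'iou',round(-r.fun,3)); capth(h,YAW,c)
E
python3 -c "
from go import *
get_image('top');get_image('wrist'); fine(['top','wrist'])"
```

```text
top off mm [ 2.6 -0.5] th 4.0 iou 0.707
top cap r 0.0635 n 0.0057 th 4.8
wrist off mm [0.2 0.4] th 4.3 iou 0.881
wrist cap r 0.063 n 0.0039 th 2.3
```

Emit:
arm_command(
  plan=[
    [[0.028,-0.001,0.002,0,0,0,0],[0.028,-0.001,0.002,0,0,0,0],[0.028,-0.001,0.002,0,0,0,0],[0.028,-0.001,0.002,0,0,0,0],[0.028,-0.001,0.002,0,0,0,0],[0,0,0,0,0,0,0]],
  ],
)

```text
t: 12.58
tool_pos: [0.5835, -0.1507, 0.2182]
tool_rot: [-1.314, 0.202, 2.553]
contact_force: [-0.9, -0.4, -1.9]
opening: -0.0004
```

```bash
python3 -c "
from go import *
st(); rel(pt(76,z=-.007),tgt(35))"
```

```text
t 12.58 pos [ 0.5835 -0.1507  0.2182] polar r 0.0675 ang 67.7 n 0.0567 q [-0.36  0.41  1.3  -0.04  2.04  1.5 ] F [-0.9 -0.4 -1.9] op -0.0004
shift now mm [64.5 -0.6  0.5] turn deg [-0.   0.5 -0.2] shift in tgt mm [64.5 -0.4  1.1]
```

Emit:
arm_command(
  plan=[
    [[0.015,0,-0.001,0,0,0,0],[0.015,0,-0.001,0,0,0,0],[0.015,0,-0.001,0,0,0,0],[0.015,0,-0.001,0,0,0,0],[0.006,0,0,0,0,0,0],[0,0,0,0,0,0,0]],
  ],
)

```text
t: 13.08
tool_pos: [0.5534, -0.142, 0.1659]
tool_rot: [-1.325, 0.205, 2.548]
contact_force: [-0.3, 0.5, -0.5]
opening: -0.0003
```

```bash
python3 -c "
from go import *
st()
for a in (68,64,62,60): rel(pt(a,.065,z=-.007),tgt(35))"
```

```text
t 13.08 pos [ 0.5534 -0.142   0.1659] polar r 0.0641 ang 80.3 n -0.0025 q [-0.36  0.38  1.43 -0.04  1.94  1.51] F [-0.3  0.5 -0.5] op -0.0003
shift now mm [ 2.1 -2.9 14.1] turn deg [-0.1  0.  -0.3] shift in tgt mm [ 2.1 -2.9 14.1]
shift now mm [ 1.4 -4.7 18.2] turn deg [-0.1  0.  -0.3] shift in tgt mm [ 1.4 -4.7 18.2]
shift now mm [ 1.  -5.7 20.2] turn deg [-0.1  0.  -0.3] shift in tgt mm [ 1.  -5.7 20.2]
shift now mm [ 0.7 -6.8 22.1] turn deg [-0.1  0.  -0.3] shift in tgt mm [ 0.7 -6.8 22.1]
```

Emit:
arm_command(
  plan=[
    [[0.001,-0.001,0.005,0,0,0,0],[0,-0.001,0.005,0,0,0,0],[0,-0.001,0.005,0,0,0,0],[0,-0.002,0.003,0,0,0,0],[0,-0.001,0.002,0,0,0,0],[0,0,0,0,0,0,0]],
  ],
)

```text
t: 13.58
tool_pos: [0.5421, -0.132, 0.1835]
tool_rot: [-1.338, 0.208, 2.542]
contact_force: [0.3, -0.1, -1.4]
opening: -0.0002
```

```bash
python3 -c "
from go import *
st()
for a in (62,60): rel(pt(a,.065,z=-.007),tgt(35))"
```

```text
t 13.58 pos [ 0.5421 -0.132   0.1835] polar r 0.0658 ang 59.9 n 0.0003 q [-0.35  0.33  1.46 -0.04  1.95  1.51] F [ 0.3 -0.1 -1.4] op -0.0002
shift now mm [ 7.6  0.4 -1.1] turn deg [-0.1 -0.6 -0.3] shift in tgt mm [ 7.6  0.5 -1.2]
shift now mm [ 7.2 -0.7  0.8] turn deg [-0.1 -0.6 -0.3] shift in tgt mm [ 7.2 -0.6  0.8]
```

At 59.9°, as planned. I'll back off, lift out and measure.

Emit:
arm_command(
  plan=[
    [[0,0.002,-0.006,0,0,0,0],[0,0.002,-0.004,0,0,0,0],[-0.02,0,0,0,0,0,0],[-0.025,0,0,0,0,0,0],[-0.03,0,-0.002,0,0,0,0],[-0.035,0,-0.002,0,0,0,0],[-0.035,0,-0.002,0,0,0,0],[-0.035,0,-0.002,0,0,0,0],[-0.035,0,-0.002,0,0,0,0],[0,0,0,0,0,0,0]],
  ],
)

```text
t: 14.42
tool_pos: [0.6778, -0.179, 0.3472]
tool_rot: [-1.32, 0.205, 2.548]
contact_force: [0.2, -0.0, 0.6]
opening: -0.0003
```

```bash
python3 -c "
from go import *
st();save('top','t5');save('wrist','w5'); fine(['top','wrist'],1);rel(pt(76,z=-.007),tgt(35))"
```

```text
t 14.42 pos [ 0.6778 -0.179   0.3472] polar r 0.0777 ang 52.6 n 0.2175 q [-0.35  0.6   0.83 -0.04  2.32  1.5 ] F [ 0.2 -0.   0.6] op -0.0003
top off mm [2.  0.5] th 3.9 iou 0.655
top cap r 0.0673 n 0.0067 th 6.3
wrist off mm [1.5 1.2] th 4.3 iou 0.888
wrist cap r 0.063 n -0.0032 th 2.3
shift now mm [218.5   0.3   4.4] turn deg [-0.1  0.9 -0.2] shift in tgt mm [218.4   1.    8. ]
```

It didn't move: contact is at about 58°, so the end must be near 54°. Repeating the approach.

Emit:
arm_command(
  plan=[
    [[0.03,0,0.001,0,0,0,0],[0.03,0,0.001,0,0,0,0],[0.03,0,0.001,0,0,0,0],[0.03,0,0.001,0,0,0,0],[0.03,0,0.001,0,0,0,0],[0.015,0,0,0,0,0,0],[0.015,0,0,0,0,0,0],[0.015,0,-0.001,0,0,0,0],[0.015,0,-0.001,0,0,0,0],[0.01,0,0,0,0,0,0],[0,0,0,0,0,0,0]],
  ],
)

```text
t: 15.63
tool_pos: [0.5303, -0.1325, 0.15]
tool_rot: [-1.291, 0.197, 2.561]
contact_force: [8.2, -3.5, 7.6]
opening: 0.0
```

```bash
python3 -c "
from go import *
st()
for a in (68,60,54): rel(pt(a,.065,z=-.007),tgt(35))"
```

```text
t 15.63 pos [ 0.5303 -0.1325  0.15  ] polar r 0.0632 ang 74.3 n -0.0313 q [-0.36  0.36  1.49 -0.04  1.92  1.51] F [ 8.2 -3.5  7.6] op 0.0
shift now mm [-25.1  -0.6   3.6] turn deg [-0.   1.5 -0.1] shift in tgt mm [-25.2  -0.6   2.9]
shift now mm [-26.3  -4.6  11.6] turn deg [-0.   1.5 -0.1] shift in tgt mm [-26.6  -4.6  10.9]
shift now mm [-27.2  -8.3  17.3] turn deg [-0.   1.5 -0.1] shift in tgt mm [-27.6  -8.3  16.6]
```

That went in too deep (−31 mm, 11 N light contact). I'll back out 24 mm straight away.

Emit:
arm_command(
  plan=[
    [[-0.012,0,0,0,0,0,0],[-0.012,0,0,0,0,0,0],[0,0,0,0,0,0,0]],
  ],
)

```text
t: 15.88
tool_pos: [0.5418, -0.1359, 0.1698]
tool_rot: [-1.286, 0.196, 2.563]
contact_force: [-0.1, -0.1, 0.2]
opening: -0.0
```

```bash
python3 -c "
from go import *
st(); save('wrist','w6')
get_image('top'); fine(['wrist','top'],4)
for a in (68,60,54): rel(pt(a,.065,z=-.007),tgt(35))"
```

```text
t 15.88 pos [ 0.5418 -0.1359  0.1698] polar r 0.0648 ang 69.6 n -0.0088 q [-0.36  0.37  1.45 -0.04  1.96  1.51] F [-0.1 -0.1  0.2] op -0.0
wrist off mm [-1.2  2.6] th 4.5 iou 0.755
wrist cap r 0.0655 n -0.0034 th -0.3
top off mm [ 2.4 -0.6] th 4.0 iou 0.555
top cap r 0.0611 n 0.005 th 7.5
shift now mm [-5.1 -0.3  1.7] turn deg [-0.   1.9 -0.1] shift in tgt mm [-5.1 -0.3  1.5]
shift now mm [-6.2 -4.3  9.8] turn deg [-0.   1.9 -0.1] shift in tgt mm [-6.5 -4.3  9.6]
shift now mm [-7.  -8.  15.4] turn deg [-0.   1.9 -0.1] shift in tgt mm [-7.5 -8.  15.2]
```

View pics/w6.png

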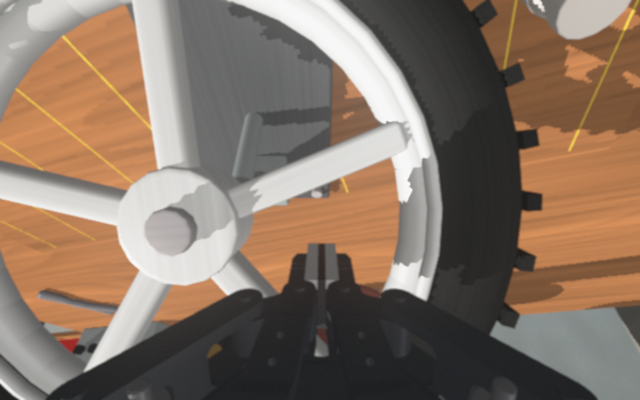

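The finger at (322,250) is back in the gap with no force, and the wheel is still at about 4.3°. Now the final nudge to 54°.

Emit:
arm_command(
  plan=[
    [[-0.001,-0.002,0.004,0,0,0,0],[-0.001,-0.002,0.004,0,0,0,0],[-0.001,-0.002,0.004,0,0,0,0],[-0.001,-0.001,0.002,0,0,0,0],[0,0,0,0,0,0,0]],
  ],
)

```text
t: 16.6
tool_pos: [0.5329, -0.1252, 0.178]
tool_rot: [-1.279, 0.195, 2.566]
contact_force: [-0.7, -1.2, -1.0]
opening: -0.0002
```

```bash
python3 -c "
from go import *
st(); get_image('wrist');get_image('top'); fine(['wrist','top'],2)
for a in (54,52): rel(pt(a,.065,z=-.007),tgt(35))"
```

```text
t 16.6 pos [ 0.5329 -0.1252  0.178 ] polar r 0.0646 ang 55.3 n -0.0113 q [-0.35  0.34  1.47 -0.03  1.97  1.52] F [-0.7 -1.2 -1. ] op -0.0002
wrist off mm [0. 0.] th 2.0 iou 0.0
top off mm [ 2.4 -0.7] th -1.9 iou 0.485
top cap r 0.0645 n 0.0066 th -0.7
shift now mm [-4.9 -0.8  1.4] turn deg [-0.   2.  -0.1] shift in tgt mm [-5.  -0.8  1.2]
shift now mm [-5.2 -2.2  3.2] turn deg [-0.   2.  -0.1] shift in tgt mm [-5.3 -2.2  3. ]
```

Now back off and lift out to measure it cleanly.

Emit:
arm_command(
  plan=[
    [[0,0.002,-0.005,0,0,0,0],[0,0.002,-0.004,0,0,0,0],[-0.02,0,-0.002,0,0,0,0],[-0.025,0,-0.002,0,0,0,0],[-0.03,0,-0.002,0,0,0,0],[-0.035,0,-0.002,0,0,0,0],[-0.035,0,-0.002,0,0,0,0],[-0.035,0,-0.002,0,0,0,0],[-0.035,0,-0.002,0,0,0,0],[0,0,0,0,0,0,0]],
  ],
)

```text
t: 17.73
tool_pos: [0.6774, -0.1765, 0.3317]
tool_rot: [-1.258, 0.192, 2.573]
contact_force: [-0.7, -0.1, 1.1]
opening: -0.0
```

```bash
python3 -c "
from go import *
st();save('top','t7');save('wrist','w7'); fine(['top','wrist'],1);rel(pt(76,z=-.007),tgt(35))"
```

```text
t 17.73 pos [ 0.6774 -0.1765  0.3317] polar r 0.07 ang 58.1 n 0.2058 q [-0.35  0.63  0.83 -0.04  2.34  1.51] F [-0.7 -0.1  1.1] op -0.0
top off mm [ 2.2 -0.4] th -2.0 iou 0.623
top cap r 0.0652 n 0.0044 th 1.0
wrist off mm [0.9 1.2] th -1.8 iou 0.909
wrist cap r 0.0664 n -0.0032 th -7.6
shift now mm [205.7   3.5   2.5] turn deg [-0.   3.6  0.1] shift in tgt mm [205.2   3.3  15.6]
```

View pics/w7.png

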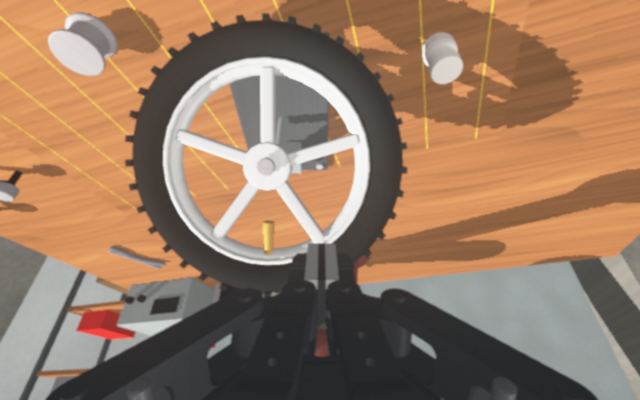

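The stem at (268,237) is almost straight below the hub at (266,165), which means twelve o'clock in this view. I'll cross-check with the brass pixels directly.

```bash
cat >> go.py <<'E'
def brass(c,off=(0,0)):
    im=get_image(c); hsv=cv2.cvtColor(im,cv2.COLOR_RGB2HSV)
    m=np.zeros((400,640),bool); q=proj(c,HUB[None]+.068*U)[0]
    m=(hsv[...,0]>18)&(hsv[...,0]<32)&(hsv[...,1]>120)
    k,lab,stt,cen=cv2.connectedComponentsWithStats(m.astype(np.uint8))
    cal=calibration(c);T=c2w(c)
    for i in range(1,k):
        if stt[i,4]<15 or np.hypot(*(cen[i]-q))>40: continue
        d=T[:3,:3]@[(cen[i][0]-cal['cx'])/cal['fx'],(cen[i][1]-cal['cy'])/cal['fy'],1]; o=T[:3,3]-HUB
        p=o+d*((.006-o@N)/(d@N))-off[0]*U-off[1]*L
        print(c,'brass px',cen[i].round(1),stt[i,4],'r',np.hypot(p@U,p@L).round(4),'th',np.degrees(np.arctan2(p@L,p@U)).round(1))
E
python3 -c "
from go import *
brass('wrist',(.0009,.0012)); brass('top',(.0022,-.0004)); brass('scene'); fine(['wrist','top'],0)"
```

```text
wrist brass px [265.2 235.6] 140 r 0.0804 th -4.4
top brass px [362.6 257.9] 43 r 0.0789 th -2.4
wrist off mm [1.3 0.2] th -1.9 iou 0.872
wrist cap r 0.0641 n 0.0014 th -3.3
top off mm [ 2.4 -0.6] th -1.8 iou 0.656
top cap r 0.0624 n 0.0044 th 0.9
```

Best estimate is −2°, about 2° past the top. I'll correct it with a very small counterclockwise push on the left spoke, from the free gap around −75°.

```bash
python3 -c "
from go import *
for z in (.2,.06,-.007): rel(pt(-76,.065,z=z),tgt(35))"
```

```text
shift now mm [   2.2 -121.9  -20.7] turn deg [-0.1  3.4  0. ] shift in tgt mm [   3.3 -121.9  -20.6]
shift now mm [ 141.3 -121.8   -4.7] turn deg [-0.1  3.4  0. ] shift in tgt mm [ 141.2 -121.9    3.7]
shift now mm [ 207.8 -121.7    3. ] turn deg [-0.1  3.4  0. ] shift in tgt mm [ 207.2 -121.9   15.3]
```

Emit:
arm_command(
  plan=[
    [[0,-0.03,-0.004,0,0.8,0,0],[0,-0.03,-0.004,0,0.8,0,0],[0,-0.03,-0.004,0,0.8,0,0],[0,-0.03,-0.004,0,0.8,0,0],[0.028,0,0,0,0,0,0],[0.028,0,0,0,0,0,0],[0.028,0,0,0,0,0,0],[0.028,0,0,0,0,0,0],[0.02,0,0,0,0,0,0],[0,0,0,0,0,0,0]],
  ],
)

```text
t: 19.22
tool_pos: [0.6496, -0.0355, 0.2061]
tool_rot: [-1.332, 0.202, 2.538]
contact_force: [-0.4, -1.0, -0.6]
opening: -0.0001
```

```bash
python3 -c "
from go import *
st()
rel(pt(-76,.065,z=-.005),tgt(35))"
```

```text
t 19.22 pos [ 0.6496 -0.0355  0.2061] polar r 0.0672 ang -93.0 n 0.0687 q [-0.2   0.51  1.19  0.07  2.04  1.69] F [-0.4 -1.  -0.6] op -0.0001
shift now mm [69.1  4.2 32.2] turn deg [-0.1 -0.4  0.1] shift in tgt mm [69.3  4.  31.7]
```

Emit:
arm_command(
  plan=[
    [[0.006,0.001,0.012,0,0,0,0],[0.01,0.001,0.012,0,0,0,0],[0.015,0.001,0.006,0,0,0,0],[0.015,0.001,0.002,0,0,0,0],[0.012,0,0,0,0,0,0],[0.008,0,0,0,0,0,0],[0,0,0,0,0,0,0]],
  ],
)

```text
t: 19.8
tool_pos: [0.589, -0.021, 0.1741]
tool_rot: [-1.342, 0.203, 2.532]
contact_force: [-0.1, 0.3, -0.1]
opening: 0.0001
```

```bash
python3 -c "
from go import *
st()
for a in (-70,-60,-56): rel(pt(a,.065,z=-.005),tgt(35))"
```

```text
t 19.8 pos [ 0.589  -0.021   0.1741] polar r 0.0655 ang -74.2 n 0.0021 q [-0.19  0.39  1.4   0.07  1.94  1.69] F [-0.1  0.3 -0.1] op 0.0001
shift now mm [6.2 2.  5.7] turn deg [-0.1 -0.8  0.2] shift in tgt mm [6.2 1.9 5.6]
shift now mm [ 4.2  6.8 15.7] turn deg [-0.1 -0.8  0.2] shift in tgt mm [ 4.5  6.7 15.7]
shift now mm [ 3.5  9.2 19.5] turn deg [-0.1 -0.8  0.2] shift in tgt mm [ 3.8  9.1 19.5]
```

Emit:
arm_command(
  plan=[
    [[0.002,0.001,0.004,0,0,0,0],[0.001,0.002,0.004,0,0,0,0],[0.001,0.002,0.003,0,0,0,0],[0,0.001,0.002,0,0,0,0],[0,0.001,0.002,0,0,0,0],[0,0,0,0,0,0,0]],
  ],
)

```text
t: 20.3
tool_pos: [0.5742, -0.0246, 0.1823]
tool_rot: [-1.347, 0.204, 2.529]
contact_force: [0.3, -0.1, 0.5]
opening: 0.0003
```

```bash
python3 -c "
from go import *
st();get_image('wrist');get_image('top'); fine(['wrist','top'],-1)
for a in (-60,-56): rel(pt(a,.065,z=-.005),tgt(35))"
```

```text
t 20.3 pos [ 0.5742 -0.0246  0.1823] polar r 0.0643 ang -59.2 n -0.0014 q [-0.2   0.35  1.43  0.06  1.94  1.68] F [ 0.3 -0.1  0.5] op 0.0003
wrist off mm [-0.1 -1.9] th -1.7 iou 0.829
wrist cap r 0.0615 n 0.0044 th -1.5
top off mm [-3.4  3.6] th -2.0 iou 0.066
shift now mm [ 2.8 -0.8  0.7] turn deg [-0.1 -1.   0.2] shift in tgt mm [ 2.9 -0.8  0.6]
shift now mm [2.1 1.7 4.4] turn deg [-0.1 -1.   0.2] shift in tgt mm [2.2 1.6 4.4]
```

Emit:
arm_command(
  plan=[
    [[0,0.0005,0.0015,0,0,0,0],[0,0.0005,0.0015,0,0,0,0],[0,0.0005,0.0015,0,0,0,0],[0,0,0,0,0,0,0]],
  ],
)

```text
t: 20.93
tool_pos: [0.5711, -0.0244, 0.1832]
tool_rot: [-1.35, 0.203, 2.527]
contact_force: [0.4, 0.0, -0.6]
opening: 0.0004
```

```bash
python3 -c "
from go import *
st();get_image('wrist'); fine(['wrist'],-1)"
```

```text
t 20.93 pos [ 0.5711 -0.0244  0.1832] polar r 0.0651 ang -56.8 n -0.0028 q [-0.2   0.34  1.44  0.06  1.94  1.68] F [ 0.4  0.  -0.6] op 0.0004
wrist off mm [ 0.8 -1.7] th 0.3 iou 0.81
```

```bash
python3 -c "
from go import *
for i in range(3): get_image('wrist'); fine(['wrist'],-1)"
```

```text
wrist off mm [ 0.3 -1.7] th 0.3 iou 0.816
wrist off mm [ 0.4 -1.5] th 0.1 iou 0.829
wrist off mm [ 0.7 -1.2] th 0.3 iou 0.823
```

Consistently about +0.3°. Backing off and lifting out.

Emit:
arm_command(
  plan=[
    [[0,-0.002,-0.005,0,0,0,0],[0,-0.001,-0.004,0,0,0,0],[-0.02,0,-0.001,0,0,0,0],[-0.025,0,-0.002,0,0,0,0],[-0.03,0,-0.002,0,0,0,0],[-0.035,0,-0.002,0,0,0,0],[-0.035,0,-0.002,0,0,0,0],[-0.035,0,-0.002,0,0,0,0],[-0.035,0,-0.002,0,0,0,0],[0,0,0,0,0,0,0],[0,0,0,0,0,0,0]],
  ],
)

```text
t: 22.45
tool_pos: [0.7086, -0.0642, 0.3464]
tool_rot: [-1.328, 0.203, 2.54]
contact_force: [0.2, 0.3, -1.2]
opening: 0.0002
```

```bash
python3 -c "
from go import *
st();save('wrist','w8');save('top','t8');save('scene','s8')
fine(['wrist','top'],0)
marks('top',['spool','jar','motor']); marks('scene',['jar','motor','spool'])
a=cv2.imread('pics/w8.png');b=cv2.imread('pics/t8.png')[180:320,290:450]
cv2.imwrite('pics/f.png',np.hstack([cv2.resize(a,(480,300)),cv2.resize(b,(320,280)) if 0 else cv2.resize(b,(320,300))]))"
```

```text
t 22.45 pos [ 0.7086 -0.0642  0.3464] polar r 0.0759 ang -48.9 n 0.2138 q [-0.21  0.62  0.81  0.07  2.32  1.69] F [ 0.2  0.3 -1.2] op 0.0002
wrist off mm [ 2.1 -0.1] th 0.4 iou 0.882
wrist cap r 0.0642 n 0.0018 th -3.6
top off mm [ 0.7 -7.1] th -4.2 iou 0.016
top jar 0.72 [ 0.5661 -0.2996  0.0017]
scene jar 0.97 [ 0.567  -0.3     0.0014]
scene motor 0.71 [ 0.7802 -0.116  -0.0028]
scene motor 0.46 [ 0.5408 -0.0721  0.2079]
scene spool 0.89 [0.7108 0.112  0.0018]
scene spool 0.55 [ 0.5838 -0.0869  0.1578]
```

View pics/f.png

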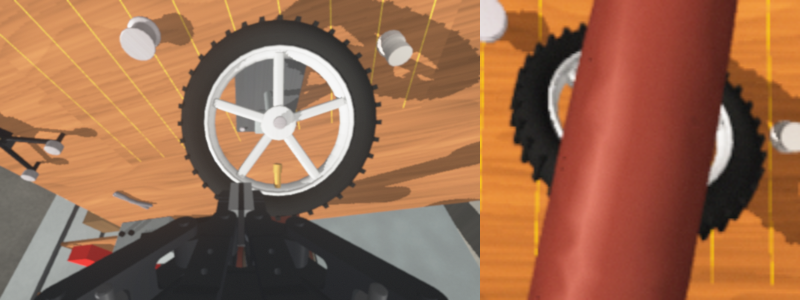

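The stem at (277,175) is straight below the hub at (278,122) in this view, so it is at twelve o'clock. The spoke fit gives 0.4° and the bystanders haven't moved. The robot is touching nothing, so I'll hand it in.

```bash
python3 -c "
from station import *
print(finish_job())"
```

```text
the job is handed in; nothing more can be done
None
```

The valve stem now sits at the top of the wheel, about 0.4° off twelve o'clock, and the wheel is at rest. I turned it roughly 136° clockwise with the closed fingertips by pushing two spokes in turn. I then added a small nudge and a 2° correction back, because it had gone about 2° past the top. The stem itself was not pushed, and the job was handed in at about 22.5 s.

**Last checks:**
- **Wheel angle:** the fit to the spokes in the wrist camera gave 0.4°. With the stand's yaw measured at −17.2°, I'd trust that to about 1°.
- **Contact:** the fingers were lifted about 0.2 m clear and the force reading was about 1 N, which is noise.
- **Bystanders:** the spool, jar and motor were found where they started, to within a few mm.

**Disagreements and slips:**
- **Valve cap detector:** in the same final wrist picture, it put the stem at −3.6°. I discounted it because its 4 mm error is worth about 4° at that radius.
- **Top camera:** the arm hid the wheel from it in the final check, so that fit was useless.
- **Second nudge:** the first try at the nudge did not reach the spoke. On the next, the finger went about 24 mm too deep and met something lightly, at about 11 N. I backed it out at once and the wheel had not moved.

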